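Set the gauge pin and hold the sign plank out to the pointer

ROBOT

A 6-joint arm with a two-finger parallel gripper is mounted at the origin on the work surface. World frame = base frame: x ahead of the robot, y to its left, z up, the work surface at z = 0. Lengths are in m, angles in degrees, forces in N, time in s.
With the tool pointing down it reaches from about 0.325 to 0.85 m from the base axis. Payload 15.5 kg.
Tool frame: the origin (TCP) lies at the very end of the fingers, on their centre line; the grasp point (between the pads) lies arm.grip_depth behind it (arm.grip_depth is the distance from the TCP to the grasp point, in m); z points along the fingers, y is the direction in which the jaws open and shut (so a half turn about z gives the same grasp; the last joint's range is limited). The gripper opens to 91 mm and grips with 3 to 60 N. Pads are 32 mm wide; open, the fingers measure 118 mm over their backs; the gripper's body (76 mm by 178 mm) begins 60 mm behind the grasp point.
Start: joints at [-76.404, 28.281, 77.091, -0, 74.628, -5.472], TCP at [0.204, -0.591, 0.214] pointing down, gripper open.
Joint ranges: [-166.48, 166.48], [-47.26, 123.95], [12.59, 153.08], [-70.14, 250.14], [6.76, 159.57], [-176.63, 176.63]. Speed limits (degrees/s): [108.29, 108.29, 147.25, 172.46, 172.46, 172.46].

INTERFACE

Orientations are given as a 3x3 rotation matrix whose columns are the frame's x, y, z axes.
In Python, from rig import arm gives the robot as it stands. Calls block until the motion is done:
- arm.move_to(position, orientation): joint-space move of the TCP to a pose.
- arm.move_l(position, orientation=None, feed=0.15): straight line of the TCP; orientation=None keeps the orientation; feed is the mean speed in m/s.
- arm.move_joints(angles): joint-space move.
- arm.grip(opening): finger opening in m; the grip force is fixed at half the most; returns when the fingers have stopped.
- arm.sleep(seconds).
- arm.solve_ik(position, orientation): joint angles nearest the present ones, or None.
- arm.snapshot(name): name is "scene" or "top"; returns the picture (400x640x3 uint8, red, green, blue); there is no depth.
- arm.get_calibration(name): a dict with "intrinsics" (3x3 intrinsics, pixels), "cam_to_world" (4x4, takes a point from camera to world coordinates). Camera axes: x right, y down, z forward; pixel columns grow to the right and rows downward; lengths in m; the calibration is good to about 2 mm. A picture is of the moment at which its call begins. get_calibration takes no time and is no camera call.
A pose or a line that the arm cannot do raises arm.Unreachable and nothing moves.
- arm.sign_off(): hands the job in, once; it reports no verdict.
Readings, each from a call of its own:
- arm.current_t(): time.
- arm.current_joint_positions(): joint angles.
- arm.current_dq(): joint speeds.
- arm.current_tau(): joint torques, N m.
- arm.current_ee_pos(): TCP position.
- arm.current_tool_rot(): TCP orientation.
- arm.current_force(): force on the tool from outside, world axes, zero at the start.
- arm.current_torque(): the same for the moment, N m.
- arm.current_width(): finger opening in m.
Only numpy, scipy, OpenCV 4.12 (cv2) and the standard library are available. Lean on these libraries where they do the work, as an engineer would, in place of code of your own. Each camera call takes 0.05 s, during which the arm holds its last target.

TASK

First push the brass-headed pin of the gauge arm down until its head is fully home on the fork. Then slide the wooden plank straight out over the end of the stand, flat on the stand all the way, until its front end is level with the red pointer on the gauge arm; out there it would tip, so finish while still holding it flat at the mark in the gripper, ready for its end to be sanded. Leave the stamp box, the tape roll and the jar alone.

Things in the scene. Friction and masses are not known exactly. Their poses are not given: they have to be found in the camera images.
- stand: Fixed pale grey stand, 240 (x) x 320 (y) x 70 mm high. Origin: centre of underside, at table height. Its +y points outward, the way the plank must go. On top at x 85, y 125 mm is a dark steel fork 34 mm square, top 101 mm above the table; from it an aluminium gauge arm, 26 mm wide, reaches along +y beside the plank's way to y 417 mm, its top 90.5 mm above the table.
- stand_end (a point): Middle of the upper edge of the stand's outer (+y) end, 70 mm above the table: the edge over which the plank overhangs.
- pin (a joint): Headed pin standing upright in the fork: how far it is pushed down, in m. 0 = head 24 mm above the fork, 0.024 = head seated on the fork (a hard stop). It starts partly out (0 to 0.010). It only moves straight down or up, needs about 6 to 8 N to push and stays where it is left.
- pin_head (a point): Centre of the top face of the pin's brass head, a disc 24 mm across and 8 mm thick. It is 109 mm above the table when seated, 123 to 133 mm at the start; the place to push straight down on.
- plank: Loose brown wooden plank 120 (x) x 300 (y) x 15 mm thick, about 0.3 to 0.55 kg, lying on the stand within about 3 degrees of the stand's direction. Origin: centre of underside; +y points to its front (outward) end. A dark batten stands across its rear end. Its centre of mass is about 11 mm behind its middle: it tips at over 160 mm overhang; the pointer asks for 180 to 220 mm.
- plank_front (a point): Middle of the upper edge of the plank's front (+y) end. This is what must be brought level with the pointer, measured along the stand's y axis.
- batten_top (a point): Centre of the top of the batten, which is 70 mm long (x), 20 mm thick (y) and rises 35 mm above the plank's top: its top is 50 mm above the plank's underside, 120 mm above the table. Firmly part of the plank; its middle is 20 mm from the plank's rear edge. It can be pinched from above across its 20 mm thickness.
- pointer: Red pointer fixed on the gauge arm, 36 (x) x 14 (y) mm, with a 3 mm thick blade towards the plank's way (-x), its tip 34 mm from the origin, at the height of the plank's top. Origin: on top of the arm, on the blade's middle line; axes parallel to the stand's. Its place along the arm varies. A plank slid straight along the stand's y passes it with about 15 mm to spare.
- stamp_box: Bystander: cardboard box with coloured dots, 100 x 60 x 35 mm high, on the table below the plank's way out. Origin: centre of its underside.
- tape_roll: Bystander: brown tape roll lying flat, 90 mm across, 40 mm high, on the table on the stand's +x side. Origin: centre of its underside.
- glue_jar: Bystander: amber jar 54 mm across, 75 mm high, on the table behind the stand's rear (-y) end, clear of the plank. Origin: centre of its underside.

How it is judged:
By the outcome, as a careful person would: the job done as asked, in the order asked, and still so for the second after the job is handed in, while the arm keeps its last pose, push and grip.
It also fails if it takes over 45 s, if anything falls off the work surface, if the arm or the gripper's body presses on something with over 40 N, if the wrist force passes 120 N, or if a joint passes its speed limit or range.

## Working session

There is one attempt and no reset: what is moved stays moved. The work goes in short steps, each a Python script; the robot and the scene stay as the last script left them, time stands still between calls to the robot, and variables do not carry over. Pictures are saved under pics/ and viewed, and the job is handed in when it is done.

```bash
mkdir -p pics; ls; python3 - <<'E'
from rig import arm
import cv2
for n in("scene","top"):
    im=arm.snapshot(n); cv2.imwrite(f"pics/{n}0.png",im[:,:,::-1])
    c=arm.get_calibration(n); print(n,c["intrinsics"],c["cam_to_world"])
print(arm.grip_depth,arm.current_t(),arm.current_tool_rot(),arm.current_width(),arm.current_force())
E
```

```text
pics
scene [[485.26637607   0.         317.25287137]
 [  0.         485.26637607 205.44815251]
 [  0.           0.           1.        ]] [[-0.06060249  0.82924455 -0.55559051  1.19249743]
 [ 0.99813583  0.04631619 -0.03974523  0.03042848]
 [-0.00722568 -0.55696346 -0.83050557  1.02002022]
 [ 0.          0.          0.          1.        ]]
top [[363.75340633   0.         314.67047611]
 [  0.         363.75340633 200.34646968]
 [  0.           0.           1.        ]] [[ 0.01125042 -0.99783218  0.06484111  0.52813339]
 [-0.99973754 -0.00993033  0.02064537 -0.03878555]
 [-0.01995672 -0.06505637 -0.99768201  1.09005448]
 [ 0.          0.          0.          1.        ]]
0.0188 0.1 [[ 9.45133796e-01  3.26683399e-01 -2.55827798e-04]
 [ 3.26683479e-01 -9.45133176e-01  1.08818025e-03]
 [ 1.13699084e-04 -1.11205065e-03 -9.99999375e-01]] 0.09107027954939997 [ 0.00497921 -0.0781087   0.78456265]
```

View pics/scene0.png

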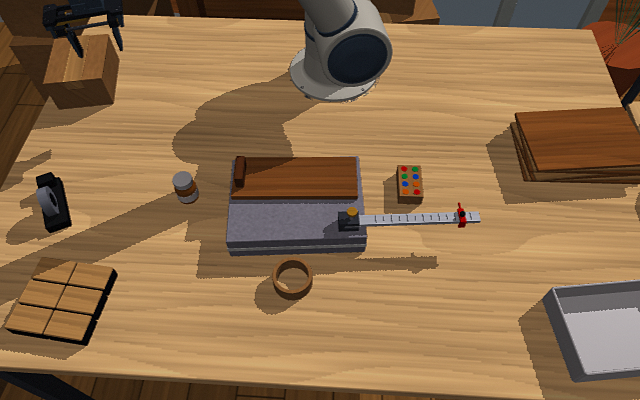

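View pics/top0.png

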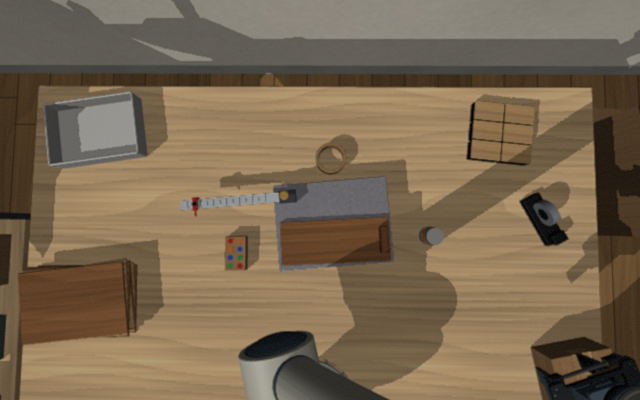

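The scene view shows the plank (230–358, 157–200), batten (239,172), brass head (352,212), red pointer (462,215). The top view shows the head at (284,196), the pointer at (195,205) and the batten at (384,238). Next I'll enlarge both.

```bash
python3 - <<'E'
import cv2
a=cv2.imread("pics/scene0.png")[140:270,215:495]; cv2.imwrite("pics/s_crop.png",cv2.resize(a,None,fx=2.85,fy=2.85,interpolation=cv2.INTER_CUBIC))
a=cv2.imread("pics/top0.png")[165:285,170:410]; cv2.imwrite("pics/t_crop.png",cv2.resize(a,None,fx=3.3,fy=3.3,interpolation=cv2.INTER_CUBIC))
E
```

```text
(no output)
```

View pics/s_crop.png

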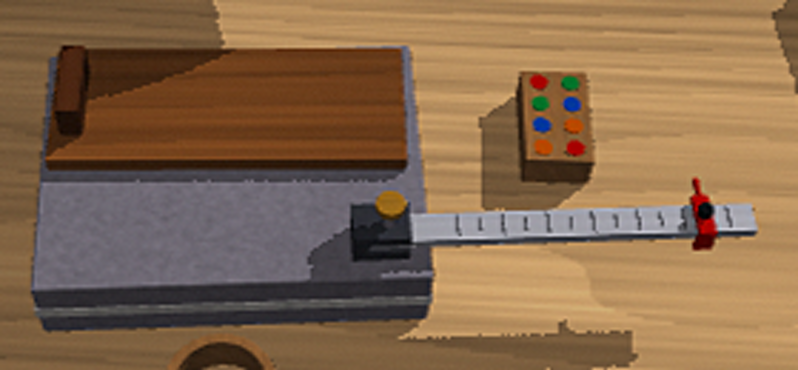

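View pics/t_crop.png

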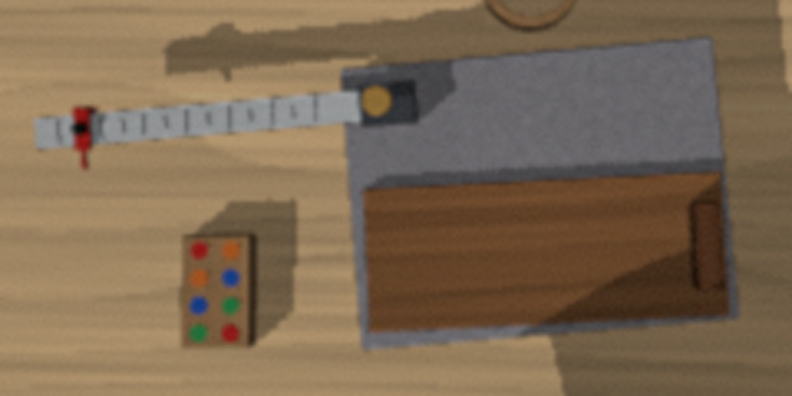

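```bash
cat > h.py <<'E'
import numpy as np, cv2
def cal(n):
    from rig import arm
    c=arm.get_calibration(n); return np.array(c["intrinsics"]),np.array(c["cam_to_world"])
def ray(n,p):
    K,T=cal(n); d=T[:3,:3]@np.linalg.inv(K)@np.array([p[0],p[1],1.]); return T[:3,3],d/np.linalg.norm(d)
def onz(n,p,z):
    o,d=ray(n,p); return o+d*(z-o[2])/d[2]
def tri(ps,pt):
    (o1,d1),(o2,d2)=ray("scene",ps),ray("top",pt)
    s=np.linalg.lstsq(np.stack([d1,-d2],1),o2-o1,rcond=None)[0]
    a,b=o1+s[0]*d1,o2+s[1]*d2
    return (a+b)/2,np.linalg.norm(a-b)
def big(m,roi):
    x0,y0,x1,y1=roi; k=np.zeros_like(m); k[y0:y1,x0:x1]=m[y0:y1,x0:x1]
    c,_=cv2.findContours(k,cv2.RETR_EXTERNAL,cv2.CHAIN_APPROX_NONE)
    c=sorted(c,key=cv2.contourArea)[-1]
    M=np.zeros_like(m); cv2.drawContours(M,[c],-1,255,-1); 
    ys,xs=np.nonzero(M&k); return c[:,0],np.c_[xs,ys]
def hsv(im): return cv2.cvtColor(im,cv2.COLOR_RGB2HSV)
E
python3 - <<'E'
from h import *
I={n:cv2.imread(f"pics/{n}0.png")[:,:,::-1].copy() for n in("scene","top")}
R={"scene":dict(head=(340,200,365,222),red=(450,200,475,232),plank=(222,150,366,206),arm=(362,205,485,232)),
   "top":dict(head=(276,186,296,206),red=(186,193,206,220),plank=(276,212,398,270),arm=(178,188,278,215))}
for n in I:
    H=hsv(I[n]); h,s,v=[H[:,:,i].astype(int) for i in range(3)]
    m=lambda b:(b*255).astype(np.uint8)
    c,p=big(m((h>12)&(h<28)&(s>130)&(v>100)),R[n]["head"]); print(n,"head",len(p),p.mean(0),p.min(0),p.max(0))
    c,p=big(m(((h<6)|(h>174))&(s>150)&(v>80)),R[n]["red"]); print(n,"red",len(p),p.mean(0),p.min(0),p.max(0))
    for y in range(p[:,1].min(),p[:,1].max()+1):
        q=p[p[:,1]==y]; print(y,q[:,0].min(),q[:,0].max(),end="; ")
    print()
    c,p=big(m((h<18)&(s>110)),R[n]["plank"]); 
    print(n,"plank",len(p),p.min(0),p.max(0),cv2.approxPolyDP(c.reshape(-1,1,2),4,True)[:,0].tolist())
    c,p=big(m((s<60)&(v>120)),R[n]["arm"]); print(n,"arm",len(p),cv2.minAreaRect(c),p.min(0),p.max(0))
E
```

```text
scene head 73 [351.68493151 210.71232877] [347 207] [357 215]
scene red 33 [462.6969697  219.21212121] [460 216] [466 222]
216 464 464; 217 460 464; 218 460 465; 219 460 465; 220 460 465; 221 460 466; 222 464 465; 
scene plank 6838 [222 150] [365 205] [[222, 150], [222, 205], [228, 203], [232, 159], [232, 199], [356, 198], [355, 157], [333, 155], [359, 156], [365, 205], [365, 150]]
scene arm 821 ((407.99884033203125, 217.91334533691406), (10.999022483825684, 92.15181732177734), 89.23609924316406) [362 212] [454 224]
top head 57 [283.52631579 195.07017544] [280 191] [287 199]
top red 21 [194.61904762 207.66666667] [193 205] [196 211]
205 195 196; 206 193 196; 207 193 196; 208 193 196; 209 193 196; 210 194 195; 211 195 195; 
top plank 4611 [281 217] [390 264] [[387, 217], [282, 222], [282, 264], [389, 259]]
top arm 728 ((237.96701049804688, 200.03807067871094), (11.043292999267578, 78.8704833984375), 85.91438293457031) [199 192] [277 208]
```

```bash
python3 - <<'E'
from h import *
I={n:cv2.imread(f"pics/{n}0.png") for n in("scene","top")}
def crop(n,r,f,name):
    x0,y0,x1,y1=r; a=cv2.resize(I[n][y0:y1,x0:x1],None,fx=f,fy=f,interpolation=cv2.INTER_NEAREST)
    for x in range(x0,x1):
        if x%10==0: cv2.line(a,((x-x0)*f,0),((x-x0)*f,6),(255,255,255),1); cv2.putText(a,str(x),((x-x0)*f,16),0,.35,(255,255,255),1)
    for y in range(y0,y1):
        if y%10==0: cv2.line(a,(0,(y-y0)*f),(6,(y-y0)*f),(255,255,255),1); cv2.putText(a,str(y),(8,(y-y0)*f+4),0,.35,(255,255,255),1)
    return a
a=crop("scene",(345,150,395,230),7,0);b=crop("scene",(440,190,490,230),7,0)
a=a[:560]
b=cv2.copyMakeBorder(b,0,a.shape[0]-b.shape[0],0,0,cv2.BORDER_CONSTANT)
cv2.imwrite("pics/z1.png",np.hstack([a,b]))
a=crop("top",(180,185,300,270),6,0); cv2.imwrite("pics/z2.png",a)
a=crop("top",(300,170,400,275),5,0);
cv2.imwrite("pics/z3.png",a)
a=crop("scene",(220,150,300,245),6,0);cv2.imwrite("pics/z4.png",a)
E
```

```text
(no output)
```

View pics/z1.png

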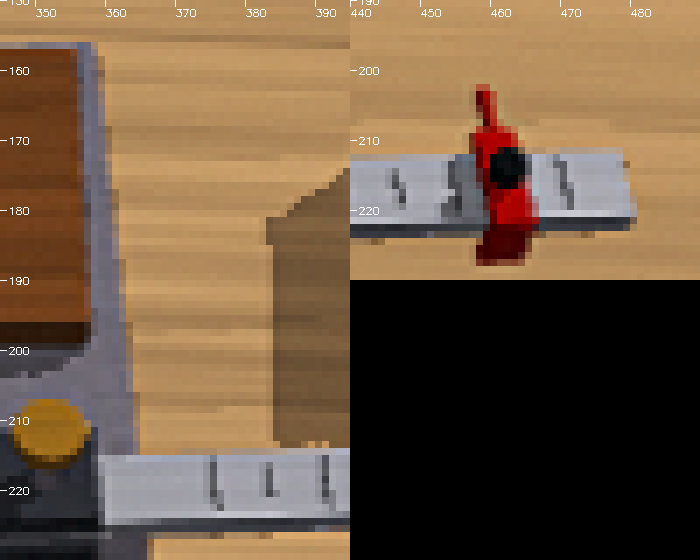

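View pics/z2.png

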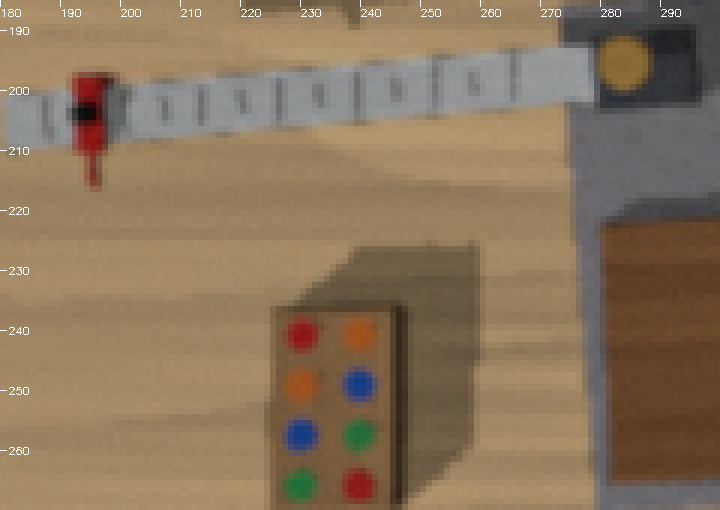

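View pics/z3.png

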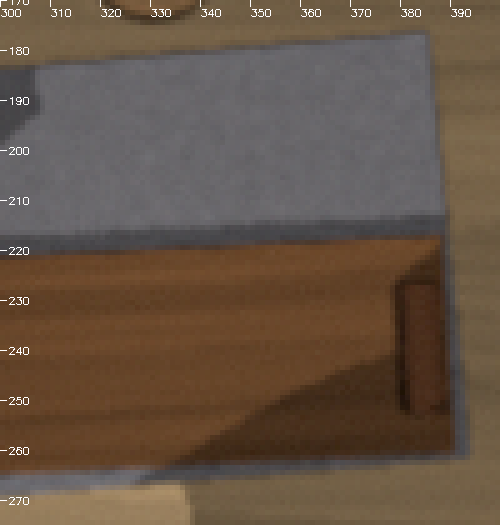

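View pics/z4.png

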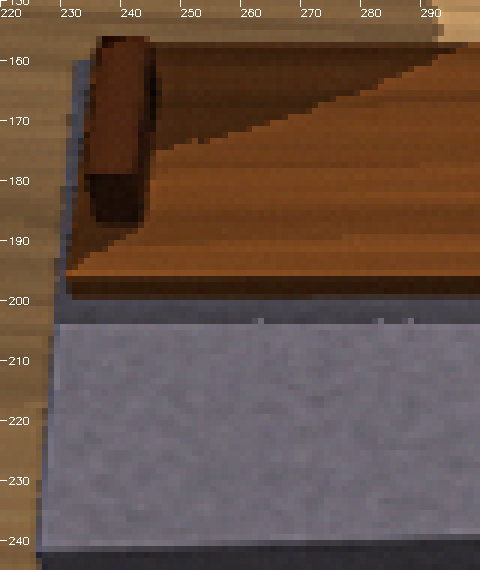

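```bash
python3 - <<'E'
from h import *
np.set_printoptions(precision=4,suppress=True)
def T(name,s,t,z):
    s=np.array(s)-.5;t=np.array(t)-.5
    print(name,*tri(s,t),"scene@z",onz("scene",s,z)[:2],"top@z",onz("top",t,z)[:2])
T("head",(352.2,211.2),(284,195.6),.128)
T("batten",(238.8,167.6),(384.7,239),.12)
T("bat_c1",(239.8,156.3),(384,252.3),.12); T("bat_c2",(238.0,179),(384,226),.12)
T("tip",(458.9,202.3),(195.2,216),.085)
T("frontL",(355.9,157),(281.5,265),.085); T("frontR",(357.6,196),(279.6,222),.085)
T("rearR",(231,196),(387.8,217.3),.085); T("rearL",(233,157),(391,261),.085)
T("standOutR",(366.4,238.5),(273.5,186.5),.07); T("standRearR",(226.5,241),(385,176.5),.07);
T("standOutL",(358.5,156),(280.5,270),.07);T("standRearL",(233,157),(393.3,261),.07)
T("armend",(479.5,211.5),(180,200.8),.0905);T("armend2",(480.5,221),(181,210),.0905)
T("armroot",(360,215.3),(279,192.3),.0905);T("armroot2",(360,225),(279.5,202),.0905)
E
```

```text
head [0.604  0.0643 0.1259] 0.00017684920903721175 scene@z [0.6054 0.0641] top@z [0.6038 0.0641]
batten [ 0.492  -0.2046  0.12  ] 0.0016380841610436027 scene@z [ 0.492  -0.2054] top@z [ 0.4919 -0.2038]
bat_c1 [ 0.4573 -0.2051  0.1197] 0.0063103591455710316 scene@z [ 0.4576 -0.2082] top@z [ 0.4569 -0.2019]
bat_c2 [ 0.5262 -0.2019  0.1209] 0.00015544613039384232 scene@z [ 0.5255 -0.2022] top@z [ 0.5262 -0.202 ]
tip [0.5477 0.3096 0.0985] 0.0015229700071737427 scene@z [0.5385 0.3129] top@z [0.5479 0.3151]
frontL [0.4164 0.0719 0.0863] 0.0008059815458424188 scene@z [0.4154 0.0715] top@z [0.4162 0.0724]
frontR [0.534  0.0785 0.0857] 0.0021507441216700833 scene@z [0.5337 0.0775] top@z [0.5339 0.0797]
rearR [ 0.5502 -0.2192  0.085 ] 0.0018064247991335847 scene@z [ 0.5502 -0.2201] top@z [ 0.5501 -0.2183]
rearL [ 0.4314 -0.2307  0.084 ] 0.007335060572026152 scene@z [ 0.4321 -0.2341] top@z [ 0.431  -0.2268]
standOutR [0.6347 0.1009 0.0627] 0.0011612262477294507 scene@z [0.639  0.0998] top@z [0.6339 0.1005]
standRearR [ 0.6647 -0.2133  0.0726] 0.0009050074568511743 scene@z [ 0.6633 -0.2145] top@z [ 0.665  -0.2133]
standOutL [0.4008 0.0775 0.0715] 0.0021689800442712876 scene@z [0.3993 0.0787] top@z [0.4007 0.0766]
standRearL [ 0.4311 -0.2339  0.0836] 0.0012109001747311733 scene@z [ 0.4199 -0.2384] top@z [ 0.4297 -0.2359]
armend [0.5875 0.344  0.1234] 5.7229773710175704e-05 scene@z [0.5653 0.3555] top@z [0.5895 0.357 ]
armend2 [0.5654 0.3685 0.0511] 0.0005027759098352409 scene@z [0.591  0.3545] top@z [0.564  0.3533]
armroot [0.6127 0.0799 0.1238] 0.003450144747686709 scene@z [0.5909 0.0835] top@z [0.6158 0.0822]
armroot2 [0.5914 0.0857 0.0494] 0.0009564098120198518 scene@z [0.6168 0.0838] top@z [0.5889 0.0803]
```

```bash
cat >> h.py <<'E'
PSI=np.deg2rad(5.45); C=np.array([.5325,-.068]); RS=np.array([[np.cos(PSI),-np.sin(PSI)],[np.sin(PSI),np.cos(PSI)]])
def st(p): return RS.T@(np.asarray(p)[:2]-C)
def ws(q): return C+RS@np.asarray(q)
def proj(n,P):
    K,T=cal(n); v=np.linalg.inv(T)@np.r_[P,1]; u=K@v[:3]; return u[:2]/u[2]
E
python3 - <<'E'
from h import *
np.set_printoptions(precision=4,suppress=True)
for nm,s,t in [("body+x",(463.2,222.8),(194.8,197)),("body-x",(460.5,208.5),(195.2,210)),("tip",(458.9,202.3),(195.2,216)),("knob",(462.2,213.8),(194.2,203.6)),
   ("armendFar",(479.5,211.5),(181,210)),("armendNear",(480.5,221),(180,200.8)),("armroot-",(360,215.3),(279.5,202)),("head",(352.2,211.2),(284,195.6)),("outR",(366.4,238.5),(273.5,186.5)),("outL",(358.5,156),(280.5,270)),("fR",(357.6,196),(279.6,222)),("fL",(355.9,157),(281.5,265)),("rR",(231,196),(387.8,217.3)),("rL",(233.5,157),(391,261)),("bat",(238.8,167.6),(384.7,239))]:
    p,g=tri(np.array(s)-.5,np.array(t)-.5); print(nm,p,"gap",g,"stand",st(p)*1000)
for y in (372,375,378,380):
  for z in (.085,.0985):
    for x in (51,85): 
        P=np.r_[ws((x/1000,y/1000)),z]; print(y,z,x,proj("scene",P)+.5,proj("top",P)+.5)
E
```

```text
body+x [0.6002 0.3144 0.0942] gap 0.0006287699405654573 stand [103.7292 374.2541]
body-x [0.5642 0.3111 0.0975] gap 0.00027206999512431916 stand [ 67.5223 374.4182]
tip [0.5477 0.3096 0.0985] gap 0.0015229700071737427 stand [ 50.9883 374.4238]
knob [0.5815 0.3124 0.1023] gap 0.0009965963481249852 stand [ 84.9079 374.0229]
armendFar [0.564  0.3553 0.0882] gap 0.0018958269891497532 stand [ 71.5887 418.3613]
armendNear [0.5896 0.3563 0.089 ] gap 0.0024315866016874884 stand [ 97.1776 416.9946]
armroot- [0.589  0.0822 0.0872] gap 0.0029771934702024962 stand [ 70.5148 144.1328]
head [0.604  0.0643 0.1259] gap 0.00017684920903721175 stand [ 83.7238 124.8952]
outR [0.6347 0.1009 0.0627] gap 0.0011612262477294507 stand [117.7457 158.4429]
outL [0.4008 0.0775 0.0715] gap 0.0021689800442712876 stand [-117.2889  157.3742]
fR [0.534  0.0785 0.0857] gap 0.0021507441216700833 stand [ 15.3857 145.7324]
fL [0.4164 0.0719 0.0863] gap 0.0008059815458424188 stand [-102.3093  150.253 ]
rR [ 0.5502 -0.2192  0.085 ] gap 0.0018064247991335847 stand [   3.2707 -152.194 ]
rL [ 0.4313 -0.23    0.084 ] gap 0.00
[... 282 characters left out ...]
08 ]
372 0.0985 85 [461.1398 214.7301] [195.6004 203.5766]
375 0.085 51 [458.1189 205.5137] [196.9768 216.1143]
375 0.085 85 [461.0393 217.9004] [196.2184 203.9468]
375 0.0985 51 [459.491  202.2295] [195.283  216.0002]
375 0.0985 85 [462.465  214.6863] [194.5183 203.6691]
378 0.085 51 [459.4086 205.4714] [195.9067 216.2052]
378 0.085 85 [462.351  217.8569] [195.1508 204.0381]
378 0.0985 51 [460.7937 202.1869] [194.1986 216.0924]
378 0.0985 85 [463.7902 214.6425] [193.4363 203.7616]
380 0.085 51 [460.2684 205.4432] [195.1934 216.2659]
380 0.085 85 [463.2255 217.8279] [194.4391 204.0989]
380 0.0985 51 [461.6621 202.1585] [193.4757 216.1538]
380 0.0985 85 [464.6736 214.6133] [192.7151 203.8232]
```

Both views agree. The stand's yaw is 5.45°, the pin head is at about (0.6045, 0.0645, 0.126) and the pointer is at stand y ≈ 374 mm. The plank front is at stand y ≈ 148 mm, the plank is turned about −2.5° to the stand, and the batten is at (0.492, −0.2045, 0.120). Pin first.

```bash
cat >> h.py <<'E'
def Rt(psi): # tool down, jaws along plank/stand y at yaw psi
    y=np.array([np.sin(psi),-np.cos(psi),0]); z=np.array([0,0,-1.]); return np.stack([np.cross(y,z),y,z],1)
E
python3 - <<'E'
from h import *; from rig import arm
np.set_printoptions(precision=4,suppress=True)
R=Rt(PSI); x,y=.6045,.0645
print(arm.solve_ik([x,y,.2],R),arm.solve_ik([.491,-.2045,.09],Rt(np.deg2rad(2.9))))
arm.grip(0.0); print(arm.current_width())
arm.move_to([x,y,.2],R); arm.move_l([x,y,.142],feed=.1); arm.sleep(.2)
f0=arm.current_force(); print("f0",f0,arm.current_ee_pos(),arm.current_t())
z=.142
while z>.1065:
    z-=.002; arm.move_l([x,y,z],feed=.02); f=arm.current_force()-f0; p=arm.current_ee_pos()
    print(round(z,4),p,f)
    if abs(f[2])>20: break
print(arm.current_t())
cv2.imwrite("pics/push.png",arm.snapshot("scene")[150:270,220:500,::-1].repeat(2,0).repeat(2,1))
E
```

```text
[ 0.4642 27.6555 80.6306 -0.     71.7139 85.0142] [-29.0453  30.0942  98.0863  -0.      51.8195  58.0547]
0.0005569929797154444
f0 [ 0.5763 -0.2137  0.6372] [0.6049 0.0645 0.1427] 5.1083
0.14 [0.6044 0.0645 0.14  ] [-0.6839  0.3535 -0.3133]
0.138 [0.6044 0.0645 0.1378] [-0.6148  0.9974 -0.3793]
0.136 [0.6044 0.0645 0.1358] [ 0.383   1.2994 -0.5558]
0.134 [0.6044 0.0645 0.1338] [-0.3439  0.0188 -0.8805]
0.132 [0.6044 0.0645 0.1318] [-0.8335 -0.2098 -1.0238]
0.13 [0.6044 0.0645 0.1299] [-0.8544  0.1123 -1.008 ]
0.128 [0.6044 0.0645 0.1279] [-1.1901  0.2569  0.2544]
0.126 [0.6045 0.0645 0.1259] [-0.7974  1.2201 -1.4519]
0.124 [0.6044 0.0645 0.1239] [-0.3035 -0.4041  0.2555]
0.122 [0.6045 0.0645 0.1219] [-1.4224  0.1971 -0.5936]
0.12 [0.6045 0.0645 0.1199] [-0.2428  0.8234 -0.9821]
0.118 [0.6045 0.0645 0.1179] [-0.5459 -0.11   -0.4717]
0.116 [0.6045 0.0645 0.1158] [-1.0286  0.6752 -0.0973]
0.114 [0.6044 0.0645 0.1138] [-0.5229  0.108  -0.5965]
0.112 [0.6045 0.0645 0.1119] [-0.9248 -1.0677 -0.8205]
0.11 [0.6045 0.0645 0.1098] [-0.3025  0.2352 -0.8299]
0.108 [0.6046 0.0645 0.1091] [-7.3321 -0.286  19.4954]
0.106 [0.6048 0.0645 0.1088] [-16.5705   0.3482  47.1306]
9.6083
```

```bash
python3 - <<'E'
from h import *; from rig import arm
np.set_printoptions(precision=4,suppress=True)
arm.move_l([.6045,.0645,.112],feed=.05); arm.move_l([.6045,.0645,.2],feed=.15)
arm.grip(.07)
arm.move_to([.491,-.2045,.19],Rt(np.deg2rad(2.9)))
a=[]
for n,r in(("scene",(335,195,375,235)),("top",(265,180,305,220))):
    im=arm.snapshot(n)[:,:,::-1]; cv2.imwrite(f"pics/{n}1.png",im); x0,y0,x1,y1=r
    a+=[cv2.resize(im[y0:y1,x0:x1],None,fx=10,fy=10,interpolation=cv2.INTER_NEAREST)]
    H=hsv(im[:,:,::-1].copy()); h,s,v=[H[:,:,i].astype(int) for i in range(3)]
    c,p=big((((h>12)&(h<28)&(s>130)&(v>90))*255).astype(np.uint8),(340,203,365,226) if n=="scene" else (276,186,296,206)); print(n,len(p),p.mean(0),p.min(0),p.max(0))
for z in(.109,.113,.126): print(z,proj("scene",[.6045,.0645,z]),proj("top",[.6045,.0645,z]))
cv2.imwrite("pics/pinz.png",np.hstack(a)); print(arm.current_t())
E
```

```text
scene 72 [351.3194 215.3889] [347 211] [356 219]
top 54 [284.3889 195.6111] [281 192] [288 199]
0.109 [351.4409 215.0416] [284.1122 195.4012]
0.113 [351.5332 214.0689] [283.9584 195.2847]
0.126 [351.8371 210.8656] [283.4499 194.8994]
13.0083
```

View pics/pinz.png

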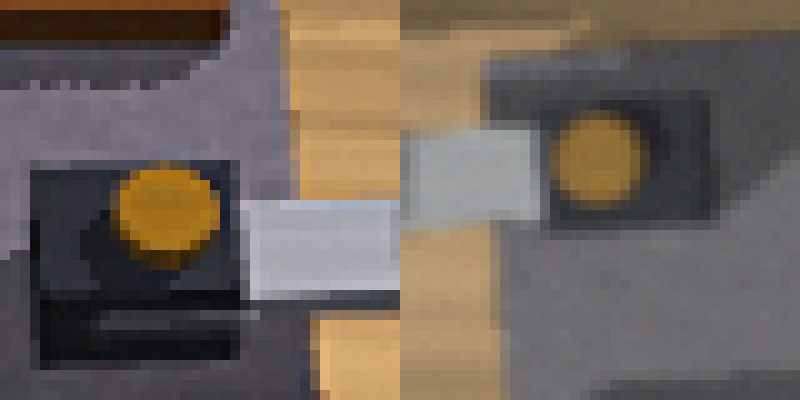

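View pics/scene1.png

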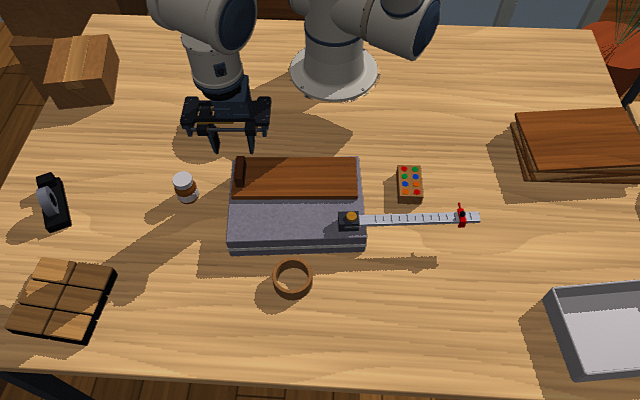

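The pin is seated: the head is at scene row 215.4, which fits z = 0.109, and I felt the stop at 0.109. Now I'll grasp the batten.

```bash
python3 - <<'E'
from h import *; from rig import arm
np.set_printoptions(precision=4,suppress=True)
arm.sleep(.2); print(arm.current_force())
arm.move_l([.491,-.2045,.125],feed=.15); 
arm.move_l([.491,-.2045,.0905],feed=.06); arm.sleep(.2); f0=arm.current_force(); print("f0",f0,arm.current_ee_pos())
arm.grip(.0); arm.sleep(.3)
print(arm.current_width(),arm.current_force()-f0,arm.current_torque(),arm.current_ee_pos(),arm.current_t())
for n in("scene","top"): cv2.imwrite(f"pics/{n}2.png",arm.snapshot(n)[:,:,::-1])
a=cv2.imread("pics/scene2.png")[120:240,210:410]; b=cv2.imread("pics/top2.png")[180:300,260:410]
cv2.imwrite("pics/g2.png",np.vstack([cv2.resize(a,None,fx=2.4,fy=2.4),cv2.copyMakeBorder(cv2.resize(b,None,fx=2.4,fy=2.4),0,0,0,120,cv2.BORDER_CONSTANT)]))
E
```

```text
[0.0859 0.033  0.3237]
f0 [ 0.1855 -0.7413  0.3266] [ 0.4912 -0.2046  0.0908]
0.01956733885329887 [-2.004   0.9424  0.4849] [0.0109 0.275  0.1389] [ 0.4909 -0.2045  0.0905] 15.8333
```

View pics/g2.png

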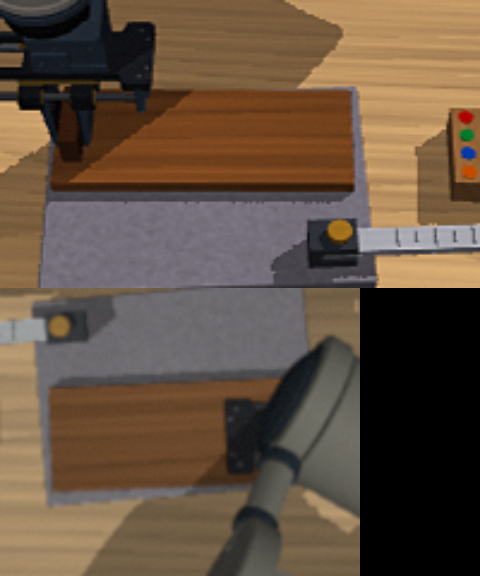

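The batten is gripped, with a width of 19.6 mm. I'll slide 200 mm along the stand's y, measure, then finish the rest.

```bash
cat > look.py <<'E'
from h import *; from rig import arm
def look(tag):
    out=[]
    for n,r,w in(("scene",(400,140,490,235),90),("top",(175,190,255,275),80)):
        im=arm.snapshot(n)[:,:,::-1]; cv2.imwrite(f"pics/{n}{tag}.png",im); x0,y0,x1,y1=r; f=6
        a=cv2.resize(im[y0:y1,x0:x1],None,fx=f,fy=f,interpolation=cv2.INTER_NEAREST)[:570]
        for x in range(x0,x1):
            if x%10==0: cv2.line(a,((x-x0)*f,0),((x-x0)*f,6),(255,255,255),1); cv2.putText(a,str(x),((x-x0)*f,16),0,.35,(255,255,255),1)
        for y in range(y0,y1):
            if y%10==0: cv2.line(a,(0,(y-y0)*f),(6,(y-y0)*f),(255,255,255),1); cv2.putText(a,str(y),(8,(y-y0)*f+4),0,.35,(255,255,255),1)
        cv2.imwrite(f"pics/{n}{tag}z.png",a)
E
python3 - <<'E'
from look import *
np.set_printoptions(precision=4,suppress=True)
u=RS[:,1]; p0=np.array([.491,-.2045])
f0=arm.current_force()
for d in(.05,.12,.2):
    q=p0+u*d; arm.move_l([q[0],q[1],.0903],feed=.08); arm.sleep(.1)
    print(d,arm.current_ee_pos(),arm.current_force(),arm.current_torque(),arm.current_width())
arm.sleep(.2); print(arm.current_t()); look(3)
E
```

```text
0.05 [ 0.4861 -0.1537  0.0905] [-0.3095  8.0447  9.7412] [1.0933 0.0058 0.0378] 0.01966349286965798
0.12 [ 0.4797 -0.0842  0.0905] [0.7632 4.5346 8.4891] [ 0.6727 -0.1109  0.1276] 0.02020484660708112
0.2 [ 0.472  -0.0047  0.0904] [0.4389 3.3069 7.8499] [0.4292 0.0259 0.1081] 0.020089928565840933
19.3833
```

View pics/scene3z.png

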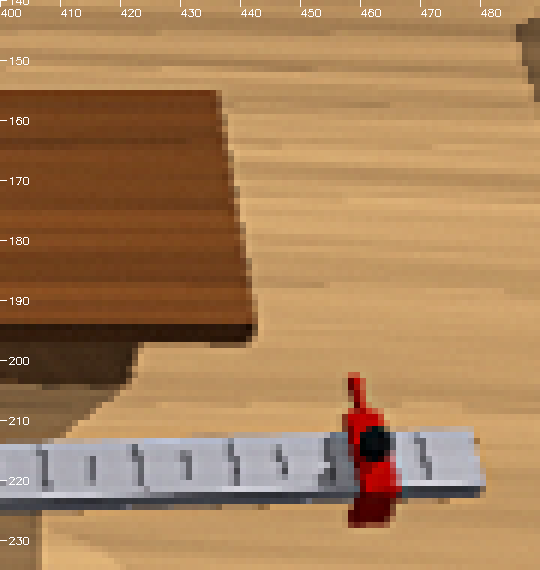

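View pics/top3z.png

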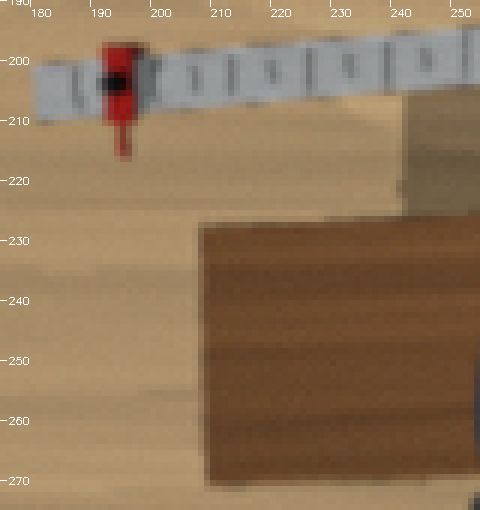

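View pics/scene3.png

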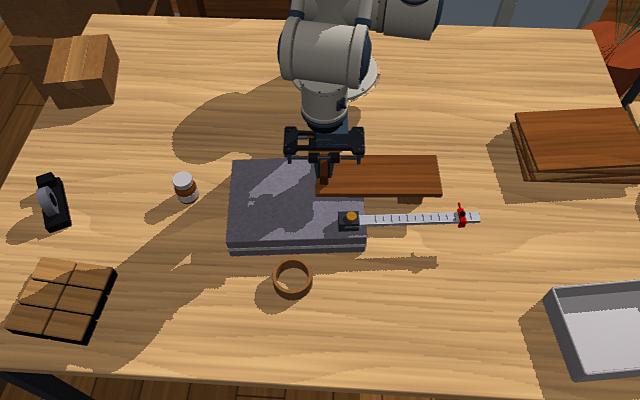

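```bash
python3 - <<'E'
from h import *
np.set_printoptions(precision=4,suppress=True)
s=[]
for a,b in(((436.3,155),(209.4,270.5)),((442,194.2),(208.2,227))):
    a=np.array(a)-.5;b=np.array(b)-.5
    p,g=tri(a,b); q=[st(onz("scene",a,.085))*1e3,st(onz("top",b,.085))*1e3]; print(p,g,st(p)*1e3,*q); s.append([st(p)*1e3,*q])
print(np.mean(s,0))
# pointer, each view at blade z .0985
print(st(onz("scene",np.array((458.9,202.3))-.5,.0985))*1e3,st(onz("top",np.array((195.2,216))-.5,.0985))*1e3)
E
```

```text
[0.3986 0.2709 0.0856] 0.00030855689481706764 [-101.1119  350.0458] [-101.6247  350.4048] [-101.1686  350.0696]
[0.5179 0.2764 0.0861] 0.0021277907408552258 [ 18.1997 344.22  ] [ 17.6612 343.4511] [ 18.2483 345.6701]
[[-41.4561 347.1329]
 [-41.9818 346.928 ]
 [-41.4602 347.8699]]
[ 51.141  373.6113] [ 51.0198 375.2284]
```

```bash
python3 - <<'E'
from look import *
np.set_printoptions(precision=4,suppress=True)
u=RS[:,1]; q=np.array([.491,-.2045])+u*.227
arm.move_l([q[0],q[1],.0902],feed=.04); arm.sleep(.5)
print(arm.current_ee_pos(),arm.current_force(),arm.current_torque(),arm.current_width(),arm.current_t()); look(4)
E
```

```text
[0.4697 0.0218 0.0905] [ 0.7049 -1.203   8.299 ] [-0.2504 -0.0815  0.1733] 0.019880966472008033 20.8083
```

View pics/scene4z.png

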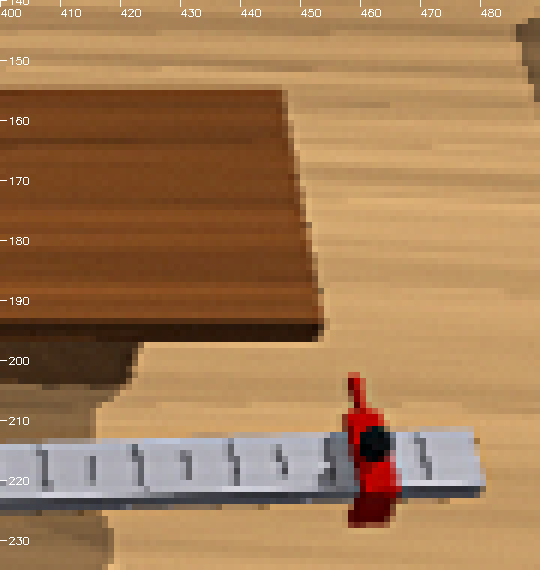

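View pics/top4z.png

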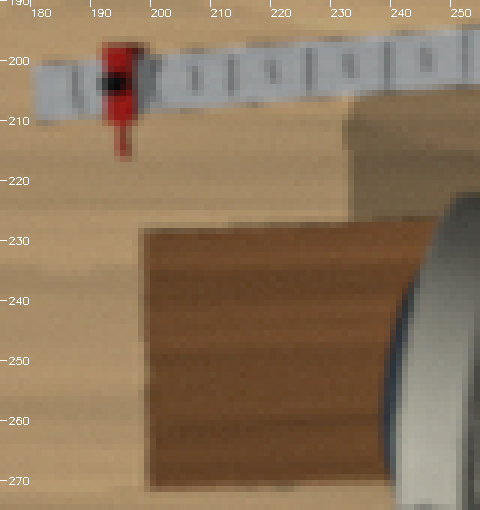

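```bash
python3 - <<'E'
from h import *
np.set_printoptions(precision=4,suppress=True)
s=[]
for a,b in(((447.2,154.8),(199.4,271.5)),((453.4,193.3),(198.2,228))):
    a=np.array(a)-.5;b=np.array(b)-.5
    p,g=tri(a,b); q=[st(onz("scene",a,.085))*1e3,st(onz("top",b,.085))*1e3]; print(p,g,st(p)*1e3,*q); s.append([st(p)*1e3,*q])
print(np.mean(s,0))
E
```

```text
[0.3954 0.2986 0.0844] 0.00023779886100963534 [-101.6963  377.9248] [-101.1691  377.5759] [-101.6367  377.8401]
[0.5149 0.3032 0.0877] 0.0028506368886965935 [ 17.7293 371.2271] [ 16.1429 370.6816] [ 17.8209 373.6577]
[[-41.9835 374.576 ]
 [-42.5131 374.1287]
 [-41.9079 375.7489]]
```

View pics/scene4.png

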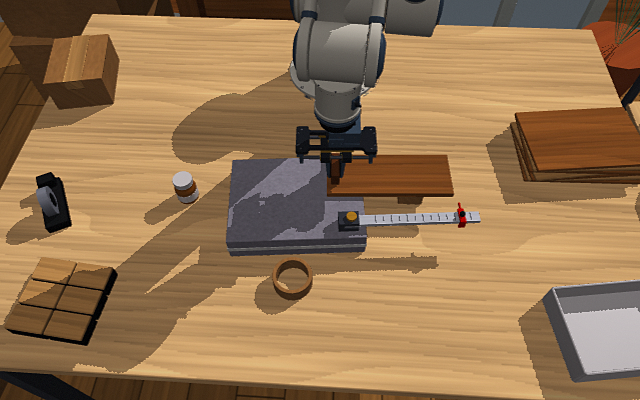

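```bash
python3 - <<'E'
from rig import arm
print(arm.current_ee_pos(),arm.current_force(),arm.current_width(),arm.current_t()); arm.sign_off()
E
```

```text
[0.46970343 0.02177414 0.09046873] [ 1.08157455 -0.93636237  8.71367642] 0.019816640591287914 20.9083
the job is handed in; nothing more can be done
```

I pushed the pin home first, then slid the plank out to the pointer and handed the job in at about 21 s. The plank was still gripped by the batten and held flat on the stand.

- **Pin:** I felt the hard stop with the fingertips at 0.109 m, and the picture afterwards shows the head at its seated height. My last push step was coarse and reached about 47 N on the fingertips. That is under the 120 N wrist limit, and it was the fingers pushing, not the gripper's body.
- **Plank:** I slid it 227 mm along the stand's y, pressing down with about 8 N at the end. The front middle measured 374.6 mm in stand y and the pointer 374.3 mm. Each camera puts the front about 0.5 mm past the pointer, and I trust the position to about 2 mm.
- **Flatness:** the plank's front corners measured 0.084 and 0.088 m high against an expected 0.085 m. The grip width held at 19.8 mm.
- **Yaw:** the plank stays turned about 3° from the stand. It lay at about 2.5° to start with, and I did not straighten it.
- **Bystanders:** the stamp box, tape roll and jar were never approached. The jar and tape roll looked in place in the last picture, but the plank and arm hid the stamp box.

**One disagreement:** I measured the pointer blade's top edge at about 98 mm high, while the text puts the blade at the plank's top, 85 mm. I used the measured height, because both views then put the tip 34 mm from the arm's centre line. If the blade were really at 85 mm, the mark would lie about 4 to 5 mm further out.

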